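# Change the bench pin in a jeweller's anvil

### The job

Change the bench pin in the jeweller's anvil: draw the worn wooden pin straight out of its slot and lay it flat in the empty aluminium scrap tray, then slide the fresh pin of the same width (not the wider one), plain end first, into the slot until you feel it fully home against the hidden stop, past the drag of the slot's sprung roller. Leave the fresh pin there level and square, let go, and leave everything else on the bench where it is.

Things in the scene. Friction and masses are not known exactly. Their poses are not given: they have to be found in the camera images.
- fresh_center (a point): centre (half-way along, across and up) of the fresh bench pin: hardwood board 150 x 50 x 20 mm thick, about 110 g, lying flat on the bench. x points along it to its plain end, 75 mm away; z up. The other end has a clean V notch 45 mm deep, 24 mm wide at the mouth, and its top slopes from 20 to 12 mm there; behind the notch its sides are plain and parallel.
- fresh_tang (a point): middle of the fresh pin's plain end face (edges chamfered 3 to 4 mm): 75 mm from fresh_center along its x.
- worn_center (a point): centre of the worn bench pin, same wood, 140 x 50 x 20 mm, about 85 g, filed to a wide V (36 mm deep, 36 mm wide) at its free end. Its plain end (+x, 70 mm from this point) starts fully in the slot, so about 90 mm sticks out level; the first 54 mm outside the mouth has full width. z up.
- slot_mouth (a point): centre of the mouth of the blind slot in the front of the grey bench anvil, 71.5 mm above the bench; x points straight (level) into the slot, z up. The slot is 53 mm wide, 23 mm high (floor 60 mm above the bench) and 50 mm deep; its mouth is flared by 4 mm all round over the first 5 mm.
- slot_end (a point): centre of the slot's hidden hard stop, 50 mm along x from slot_mouth, same axes. About 32 mm in from the mouth a sprung steel roller hangs from the roof and presses a pin down with about 4 N: a pin going in meets a bump of 5 to 8 N there, then drags 1 to 5 N (also on the way out) and stays level when released; at the stop the force rises hard.
- holder: the grey cast bench anvil with the slot, bolted down: body 95 mm long (x), 100 mm wide, with a polished steel top face 108 x 104 mm, 112 mm above the bench; base plate 130 x 130 x 12 mm, reaching 12 mm in front of the mouth. Origin on the bench, 45 mm behind the mouth; x as the slot's.
- tray_in (a point): centre of the inner floor (4 mm above the bench) of the empty aluminium scrap tray, fixed: 220 mm along its x and 150 mm along its y outside, walls 4 mm thick, 28 mm high from the bench.
- wide: the other, wider bench pin (bystander, too big for the slot): same pattern as the fresh pin but 165 mm long, 66 mm wide, 30 mm thick. Lies flat on the bench; origin at the centre of its underside, x along its length, plain end at +x.
- block: steel bench block, 95 x 95 x 22 mm, 1.4 kg (bystander); origin at the centre of its underside.
- box_a: black ring box, 58 x 52 x 40 mm high (bystander); origin at the centre of its underside.
- box_b: second black ring box, same size (bystander); origin at the centre of its underside.
- clamp: dark wooden ring clamp with a brass band, 144 x 31 x 22 mm (bystander); origin under its centre, x along its length.
- hammer: chasing hammer, 240 mm long, about 80 mm across the head, 26 mm high (bystander); origin under the middle of its length, x along the handle to the head.
- stand: steel earring stand (bystander): round foot 72 mm across, 12 mm high, thin upright post with a 68 mm bar across its top, 186 mm high in all; stands beside the anvil, on either side. Origin at the centre of its underside, the bar along its y.
- bottle: amber bottle with black cap, 56 mm across, 115 mm high (bystander), stands beside the anvil, on the other side from the earring stand; origin at the centre of its underside.
Not all that is in view belongs to the job. Leave any purple or red look-alike of the part that bears worn_center alone.

How it is judged (in metres and radians):
At the end, for the whole second after the job is handed in: Fresh pin's plain end within 2 mm of the hidden stop (4 mm sideways, 5 mm in height), level and in line with the slot to 4 degrees; worn pin flat on the tray's floor, centre within 90 mm (length) and 60 mm (width) of the tray's; both at rest; no bystander shifted over 30 mm or knocked over (x of fresh_tang in the frame of slot_end above -0.002 m and y of fresh_tang in the frame of slot_end between -0.004 and 0.004 m and z of fresh_tang in the frame of slot_end between -0.005 and 0.005 m and angle between the x axis of fresh_center and the x axis of slot_end, either way round below 0.07 rad and angle between fresh_center's own z axis and vertical below 0.07 rad and x of worn_center in the frame of tray_in between -0.09 and 0.09 m and y of worn_center in the frame of tray_in between -0.06 and 0.06 m and z of worn_center in the frame of tray_in between 0.005 and 0.016 m and angle between worn_center's own z axis and vertical below 0.12 rad and linear speed of each of fresh, worn below 0.01 m/s); the robot touches nothing.
It fails at once if the wider pin is shifted by more than 30 mm (distance of wide from where it was at the start of the episode above 0.03 m).
It fails at once if a ring box or the steel block is shifted by more than 30 mm (distance of any of box_a, box_b, block from where it was at the start of the episode above 0.03 m).
It fails at once if the ring clamp or hammer is shifted by more than 30 mm (distance of any of clamp, hammer from where it was at the start of the episode above 0.03 m).
It fails at once if the bottle or the earring stand is shifted by more than 30 mm or knocked over (distance of any of bottle, stand from where it was at the start of the episode above 0.03 m or angle between any of bottle, stand's own z axis and vertical above 0.5 rad).
It also fails if it takes over 69 s, if anything falls off the work surface, if the arm or the gripper's body presses on something with over 40 N, if the wrist force passes 120 N, or if a joint passes its speed limit or range.

### The arm

A 6-joint arm with a two-finger parallel gripper is mounted at the origin on the work surface. World frame = base frame: x ahead of the robot, y to its left, z up, the work surface at z = 0. Lengths are in mm, angles in rad, forces in N, time in s.
With the tool pointing down it reaches from about 300 to 775 mm from the base axis. Payload 14.6 kg.
Tool frame: the origin (TCP) lies between the finger pads; the fingertips stand 25 mm ahead of it and the grasp point (between the pads) lies 6 mm ahead of it; z points along the fingers, y is the line along which they close (so a half turn about z gives the same grasp; the last joint's range is limited). The gripper opens to 94 mm and grips with 3 to 60 N. Pads are 16 mm wide; open, the fingers measure 119 mm over their backs; the gripper's body (75 mm by 177 mm) begins 78 mm behind the grasp point.
Start: joints at [-0.067, 0.3, 1.521, -0, 1.321, -0.067], TCP at [549.99, -0.002, 230.446] pointing down, gripper open.
Joint ranges: [-3.03, 3.03], [-0.79, 2.21], [0.23, 2.52], [-1.04, 4.18], [0, 3.07], [-2.55, 2.55]. Speed limits (rad/s): [2.22, 2.22, 2.57, 3.14, 3.14, 3.14].

### API

Orientations are given as [roll, pitch, yaw] about the fixed x, y, z axes, in that order (R = Rz(yaw) Ry(pitch) Rx(roll)).
In Python, from cell import manip gives the robot as it stands. The module is installed in compiled form; this text tells all that it offers.
- The arm moves only by the tool step_arm, never from a script. Its argument "series" is one flat list of numbers, 5 for each row, row after row: the shift along the world's x, y, z in mm, then the turn about the world's z in rad, then the closure, from 0 (fully open) to 1 (shut). In form: [dx, dy, dz, spin, jaw, dx, dy, dz, spin, jaw, ...]. A call has 1 to 20 rows; each row shifts and turns the commanded pose from where the row before left it; what a row does not reach is not made up. A row lasts 1/8 s, in which the tool goes at most 62.5 mm and 10.7 degrees, less where a joint would pass 70% of its speed; a pose out of reach is approached as far as the arm can. A call is refused whole if a number of a shift passes 62.5 or a number of a turn 0.188, either way. A call with a gripper value outside its range is refused whole. The fingers move at their own pace and stop on an object; "squeeze" is the grip in N (left out, the last holds). Time passes only in rows, so rows that do not move let the fingers close. It gives the time, the measured TCP pose, the force, the opening and the grip force at its end, in the units of the state.
- manip.read_state(): the state, without advancing time (a new reading comes with each control period).
- manip.camera(name): name is "scene" or "side" or "wrist"; returns (picture, depth): 480x640x3 uint8, blue, green, red; 480x640 float32, mm along the optical axis (not along the pixel's ray), 0 where there is no reading.
- manip.camera_info(name): a dict with "fovy" (degrees; the focal length in pixels is half the picture's height over the tangent of half this angle, whatever the lens; pixels are square), "cx", "cy" (the principal point, pixels), "eye" and "orientation" of the camera in the world. Camera axes: x right, y down, z forward; pixel columns grow to the right and rows downward; lengths in mm; the calibration is good to about 2 mm. The wrist camera is an equidistant fisheye: a pixel r from the principal point sees the ray r / f radians off the axis. A picture is of the moment at which its call begins: read the wrist's pose just before it. camera_info takes no time and is no camera call; for the wrist camera it gives the pose at the moment of the call.
- manip.sign_off(): hands the job in; it is judged then, once.
The state is a dict: "clock": time; "joints": joint angles; "qd": joint speeds; "effort": joint torques, N m; "eef_pos": TCP position; "eef_rot": TCP orientation; "wrist_force": force on the tool from outside, world axes, zero at the start; "moment": the same for the moment, N m; "finger_gap": finger opening in mm; "finger_force": force on a finger pad.
Only numpy, scipy, OpenCV 4.12 (cv2) and the standard library are available. Lean on these libraries where they do the work, as an engineer would, in place of code of your own. Each camera call takes 0.05 s, during which the arm holds its last target. There are 200 camera calls.

## Working session

There is one attempt and no reset: what is moved stays moved. The work goes in short steps, Python scripts to look and compute and a tool call to move; the robot and the scene stay as the last step left them, time stands still between calls to the robot, and variables do not carry over. Pictures are saved under pics/ and viewed, at most 10 in all, crops included, and the job is handed in when it is done.

Besides the shell and the picture viewer there is one more tool, called after "Emit:" as name(argument=value, ...), one argument or row to a line, values as JSON. step_arm: Moves the arm, as the interface text tells. Its arguments: {"type":"object","properties":{"series":{"type":"array"},"squeeze":{"type":"number"}},"required":["series"]}

```bash
mkdir -p pics; cat > h.py <<'E'
import numpy as np, cv2, json
from cell import manip
from scipy.spatial.transform import Rotation as R
def snap(n,f):
    i=manip.camera_info(n); p,d=manip.camera(n); cv2.imwrite(f'pics/{f}.png',p); np.savez(f'pics/{f}.npz',d=d,i=np.array(json.dumps({k:np.asarray(v).tolist() for k,v in i.items()}))); return p,d,i
def load(f):
    z=np.load(f'pics/{f}.npz'); return cv2.imread(f'pics/{f}.png'),z['d'],json.loads(str(z['i']))
def rot(i):
    o=np.array(i['orientation'],float); return o if o.shape==(3,3) else R.from_euler('xyz',o).as_matrix()
def ray(i,u,v,fish=False):
    f=240/np.tan(np.radians(i['fovy'])/2); x,y=u-i['cx'],v-i['cy']
    if fish:
        r=np.hypot(x,y);t=r/f; c=np.array([x/r*np.sin(t),y/r*np.sin(t),np.cos(t)]) if r>0 else np.array([0,0,1.])
    else: c=np.array([x/f,y/f,1.])
    return rot(i)@c
def dep(i,d,u,v,fish=False):
    r=ray(i,u,v,fish); z=rot(i)[:,2]@r; return np.array(i['eye'])+r*d[int(v),int(u)]/z
def atz(i,u,v,z,fish=False):
    r=ray(i,u,v,fish); e=np.array(i['eye']); return e+r*(z-e[2])/r[2]
E
python3 - <<'E'
from h import *
np.set_printoptions(precision=2,suppress=True)
for n in('scene','side','wrist'):
    p,d,i=snap(n,n+'0'); print(i,(d>0).mean())
print(manip.read_state())
E
```

```text
{'fovy': 50.543896381376605, 'cx': 299.08888176954747, 'cy': 240.2234814325256, 'eye': array([1244.88, -172.51, 1126.85]), 'orientation': array([-2.52,  0.01,  1.37])} 0.9959114583333334
{'fovy': 43.53722218719518, 'cx': 324.8010236614701, 'cy': 240.0677463840161, 'eye': array([ 109.38, -794.48,  887.65]), 'orientation': array([-2.33,  0.01, -0.46])} 0.9961100260416667
{'fovy': 65.70646984690485, 'cx': 320.1217933964326, 'cy': 236.08874162437607, 'eye': array([549.04,  67.19, 383.28]), 'orientation': array([2.91, 0.  , 0.  ])} 0.91369140625
{'clock': 0.15, 'joints': array([-0.07,  0.3 ,  1.52,  0.  ,  1.32, -0.07]), 'qd': array([-0., -0., -0., -0., -0.,  0.]), 'effort': array([ -0.  , -53.2 , -35.28,   0.07,   0.02,  -0.  ]), 'eef_pos': array([549.83,   0.03, 230.02]), 'eef_rot': array([-3.14, -0.  ,  1.57]), 'wrist_force': array([-0.95, -0.94, -0.54]), 'moment': array([-0.04, -0.02, -0.03]), 'finger_force': 0.0, 'finger_gap': 93.99520929933969}
```

View pics/scene0.png

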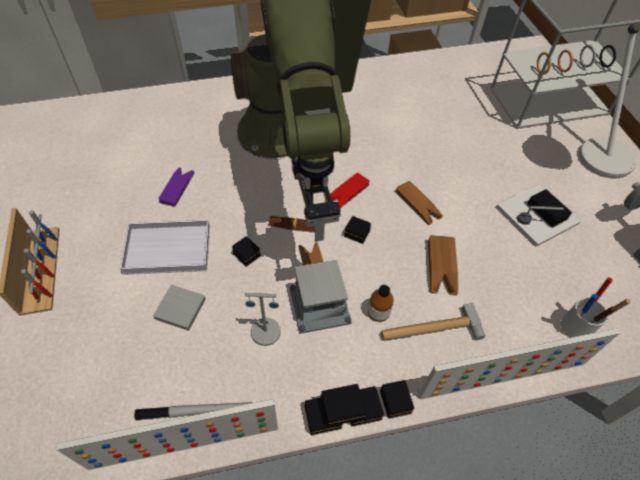

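View pics/side0.png

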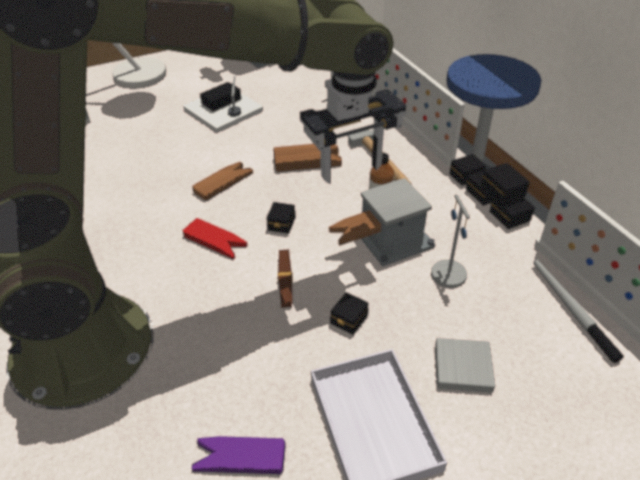

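The scene view shows the fresh pin at (418,202), with the wide one at (443,265). The worn pin is at (312,255) in the anvil at (320,290), and the tray is at (167,246). The stand is at (265,320) and the bottle at (381,303). The side view agrees. I'll build a top-down height map from depth.

```bash
python3 - <<'E'
from h import *
np.set_printoptions(precision=1,suppress=True)
def cloud(n):
    p,d,i=load(n); v,u=np.nonzero(d>0); f=240/np.tan(np.radians(i['fovy'])/2); z=d[v,u]
    return np.c_[(u-i['cx'])/f*z,(v-i['cy'])/f*z,z]@rot(i).T+np.array(i['eye']),p[v,u],p,d,i
S=1.25
im=np.zeros((480,672,3),np.uint8)
for n in('side0','scene0'):
    P,C,p,d,i=cloud(n)
    o=np.argsort(P[:,2]); P=P[o];C=C[o]; P_=P[P[:,2]<200];C=C[P[:,2]<200]
    r=((P_[:,0]-330)/S).astype(int); c=((420-P_[:,1])/S).astype(int); k=(r>=0)&(r<480)&(c>=0)&(c<672)
    t=np.zeros_like(im); t[r[k],c[k]]=C[k]
    t=cv2.dilate(t,np.ones((3,3)))
    im=np.where(t.any(2,keepdims=True),t,im)
cv2.imwrite('pics/top.png',im)
for n,pts in(('scene0',dict(fresh=(415,202),wide=(443,260),anv=(320,284),tray=(167,246),worn=(308,252),bottle=(381,292),standfoot=(268,335),boxa=(357,229),boxb=(247,251))),('side0',dict(fresh=(215,184),anv=(395,203),worn=(352,229),tray=(380,425)))):
    P,C,p,d,i=cloud(n)
    print(n,{k:dep(i,d,*v) for k,v in pts.items()})
E
```

```text
scene0 {'fresh': array([396.7, 332.6,  17.1]), 'wide': array([605. , 334.1,  26. ]), 'anv': array([656.9,  -7.4, 108.1]), 'tray': array([ 392.6, -369.1,    1. ]), 'worn': array([543.7, -11. ,  79.4]), 'bottle': array([709.1, 123.6, 112.7]), 'standfoot': array([ 712.5, -145.1,   10.2]), 'boxa': array([472.4, 138.9,  41.2]), 'boxb': array([ 479.3, -159.3,   37. ])}
side0 {'fresh': array([364.1, 322.1,  19.2]), 'anv': array([644.6, -14. , 107.5]), 'worn': array([544.8, -18.1,  80.2]), 'tray': array([ 405.3, -381. ,    4.2])}
```

View pics/top.png

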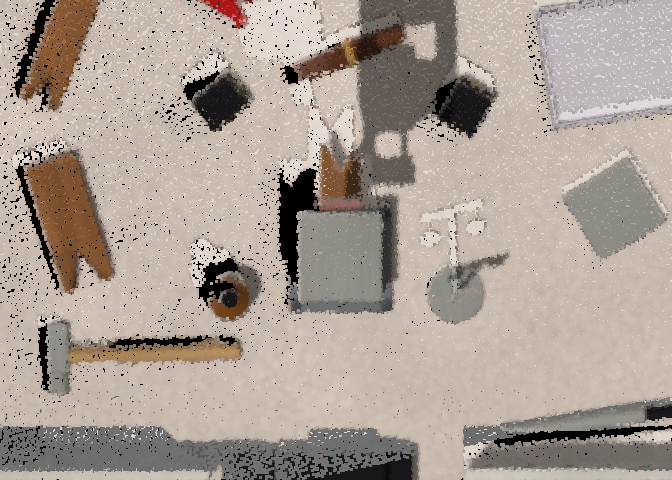

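The top-down map agrees with the sizes given: the anvil top covers columns 300-383 and rows 211-298, the fresh pin is near (60,30), the worn one is at (340,175), and the tray is top right. The anvil opens toward the robot. I'll fit rectangles to the clouds from all three cameras.

```bash
cat >> h.py <<'E'
def cloud(n):
    p,d,i=load(n); v,u=np.nonzero(d>0); z=d[v,u]; f=240/np.tan(np.radians(i['fovy'])/2); x,y=(u-i['cx'])/f,(v-i['cy'])/f
    if 'wrist' in n or n[0]=='w':
        r=np.hypot(x,y)+1e-9; t=np.tan(np.minimum(r,1.5))/r; x,y=x*t,y*t
    P=np.c_[x*z,y*z,z]@rot(i).T+np.array(i['eye'])
    hsv=cv2.cvtColor(p,cv2.COLOR_BGR2HSV)[v,u].astype(int)
    return P,hsv
def rect(Q):
    if len(Q)<20: return None
    c,(w,h),a=cv2.minAreaRect(Q[:,:2].astype(np.float32))
    if w<h: w,h,a=h,w,a+90
    return np.round([*c,w,h,(a+90)%180-90,np.median(Q[:,2])],1)
def box(P,x,y,z): return (P[:,0]>x[0])&(P[:,0]<x[1])&(P[:,1]>y[0])&(P[:,1]<y[1])&(P[:,2]>z[0])&(P[:,2]<z[1])
E
python3 - <<'E'
from h import *
for n in('scene0','side0','wrist0'):
    P,H=cloud(n); wood=(H[:,0]<20)&(H[:,1]>90)
    print(n,'bench',np.median(P[box(P,(300,800),(-450,450),(-8,8)),2]))
    for nm,x,y,z,w in(('anvil',(570,730),(-90,80),(103,120),0),('worn',(490,600),(-60,50),(66,95),1),('fresh',(270,465),(240,430),(11,30),1),('rim',(270,520),(-520,-230),(20,36),0),('tfloor',(270,520),(-520,-230),(-5,10),0)):
        k=box(P,x,y,z)
        if w:k&=wood
        print(nm,k.sum(),rect(P[k]))
E
```

```text
scene0 bench -1.5102808814948503
anvil 1837 [ 6.538e+02 -4.700e+00  1.098e+02  1.049e+02 -5.000e-01  1.102e+02]
worn 304 [ 5.457e+02 -5.300e+00  6.470e+01  4.880e+01 -1.000e-01  7.730e+01]
fresh 649 [390.6 345.4 145.2  54.2  21.3  17. ]
rim 570 [ 403.3 -368.   221.3  157.1   81.6   25. ]
tfloor 6740 [ 3.950e+02 -3.750e+02  2.899e+02  2.499e+02  9.000e+01  3.000e-01]
side0 bench -0.689628202138465
anvil 1910 [ 6.496e+02 -6.500e+00  1.111e+02  1.093e+02 -4.000e-01  1.104e+02]
worn 811 [555.3  -7.1  89.6  55.6   1.8  77.6]
fresh 790 [386.  341.4 147.1  53.2  20.9  17.6]
rim 1358 [ 399.6 -370.1  222.5  151.1   81.4   26.2]
tfloor 18076 [ 395.  -375.   289.9  250.    90.     1.7]
wrist0 bench -0.9526701498117802
anvil 14216 [ 6.515e+02 -2.200e+00  1.087e+02  1.044e+02 -3.000e-01  1.111e+02]
worn 5279 [ 5.556e+02 -2.200e+00  8.880e+01  5.060e+01 -1.000e-01  7.860e+01]
fresh 0 None
rim 0 None
tfloor 2406 [ 433.4 -248.2  173.2   36.4   -0.    -1.3]
```

View pics/wrist0.png

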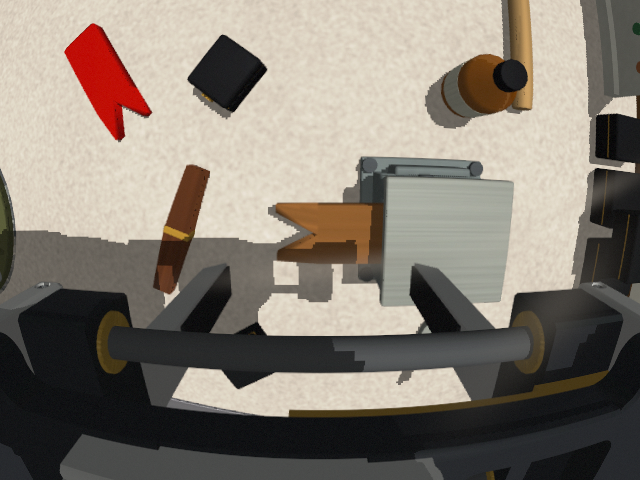

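The wrist view shows the worn pin spanning columns 270-385 around row 233, level and in line with the anvil, with nothing under the fingers beside it. From the fits:
- **Worn pin:** y is about -3, the mouth is near x=600, and the pin's top is at z≈79.
- **Fresh pin:** (388,343), at about 21°.
- **Tray:** (400,-369), with its long axis at 81.5°.

Next I spin and descend over the worn pin at x=574.

Emit:
step_arm(
  series=[3,0,0,0.1745,0,3,0,0,0.1745,0,3,0,0,0.1745,0,3,-1,0,0.1745,0,3,-1,0,0.1745,0,3,-1,0,0.1745,0,3,0,0,0.1745,0,3,0,0,0.1745,0,0,0,0,0.1745,0,0,0,-25,0,0,0,0,-30,0,0,0,0,-30,0,0,0,0,-30,0,0,0,0,-15,0,0,0,0,-10,0,0,0,0,-4,0,0,0,0,0,0,0],
  squeeze=30,
)

```text
clock: 2.28
eef_pos: [574.2, -3.0, 86.9]
eef_rot: [-3.142, 0.001, 3.141]
wrist_force: [-0.4, 0.1, 0.4]
finger_gap: 94.2
finger_force: 0.0
```

```bash
python3 - <<'E'
from h import *
snap('wrist','wrist1'); s=manip.read_state(); print(s['eef_pos'],s['eef_rot'],s['joints'],s['wrist_force'])
P,H=cloud('wrist1'); wood=(H[:,0]<20)&(H[:,1]>90)
print(rect(P[box(P,(490,600),(-40,35),(68,90))&wood]), rect(P[box(P,(570,730),(-90,80),(103,120))]))
E
```

```text
[574.30800941  -2.9853677   87.09968234] [-3.14153098e+00  9.79841769e-04  3.14134868e+00] [-6.89718461e-02  5.06867031e-01  1.58796451e+00  6.66055798e-06
  1.04577935e+00 -1.63952750e+00] [-0.53117301  0.9616055  -0.45038233]
[553.2  -2.7  85.5  50.2  -0.   78.7] [595.7  -3.  104.1  51.2  90.  111.1]
```

View pics/wrist1.png

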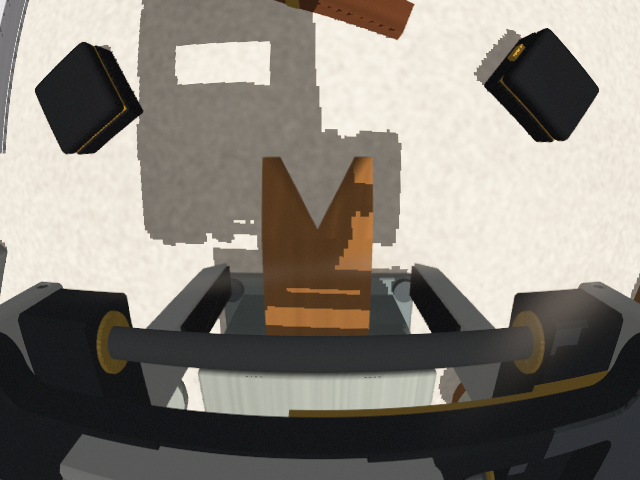

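The worn pin (columns 262-372) lies centred between the fingers at y≈-2.8 and square. I'll grip it, check, then draw it out.

Emit:
step_arm(
  series=[0,0,0,0,0.6,0,0,0,0,1,0,0,0,0,1,0,0,0,0,1,0,0,0,0,1,0,0,0,0,1],
  squeeze=30,
)

```text
clock: 3.08
eef_pos: [574.0, -3.1, 86.5]
eef_rot: [-3.141, -0.0, 3.141]
wrist_force: [-0.6, -1.3, 1.1]
finger_gap: 49.7
finger_force: 29.9
```

Emit:
step_arm(
  series=[-3,0,0,0,1,-5,0,0,0,1,-6,0,0,0,1,-7,0,0,0,1,-7,0,0,0,1,-7,0,0,0,1,-7,0,0,0,1,-7,0,0,0,1,-7,0,0,0,1,-4,0,0,0,1],
)

```text
clock: 4.32
eef_pos: [513.5, -3.0, 86.4]
eef_rot: [-3.142, -0.0, 3.141]
wrist_force: [0.3, -0.6, -1.1]
finger_gap: 49.9
finger_force: 29.9
```

Out cleanly, with almost no residual force. Now I lift, carry it over the tray and turn by -98.5°.

Emit:
step_arm(
  series=[-10,0,5,0,1,0,0,20,0,1,0,0,25,0,1,0,0,10,0,1,-5,-15,0,-0.1,1,-9,-30,0,-0.14,1,-9,-32,0,-0.14,1,-9,-32,0,-0.14,1,-9,-32,0,-0.14,1,-9,-32,0,-0.14,1,-9,-32,0,-0.14,1,-9,-32,0,-0.14,1,-9,-32,0,-0.14,1,-9,-32,0,-0.14,1,-9,-32,0,-0.14,1,-5,-20,0,-0.14,1,-3,-13,0,-0.12,1,0,0,0,0,1],
)

```text
clock: 6.58
eef_pos: [400.5, -369.3, 145.9]
eef_rot: [-3.141, -0.0, 1.381]
wrist_force: [-0.3, 0.8, -1.5]
finger_gap: 49.9
finger_force: 29.9
```

```bash
python3 - <<'E'
from h import *
snap('wrist','wrist2'); s=manip.read_state(); print(s['eef_pos'],s['eef_rot'],s['joints'],s['wrist_force'])
P,H=cloud('wrist2')
for z in ((17,34),(70,140)): print(rect(P[box(P,(290,520),(-500,-240),z)&((H[:,1]<60) if z[0]==17 else (H[:,1]>90))]))
print(np.median(P[box(P,(350,380),(-440,-300),(-3,10)),2]))
E
```

```text
[ 400.72618656 -368.72104785  145.98525928] [-3.14095893e+00 -5.55926485e-04  1.38343084e+00] [-8.11125750e-01  3.72461573e-01  1.63082018e+00  8.92733843e-05
  1.13915000e+00 -6.23797825e-01] [ 0.6993963 -0.7496434 -0.5381587]
[ 404.8 -339.6  165.5  151.2   81.3   26.4]
[ 397.9 -370.9  132.1   52.6   78.3  138.1]
3.0448726328034468
```

View pics/wrist2.png

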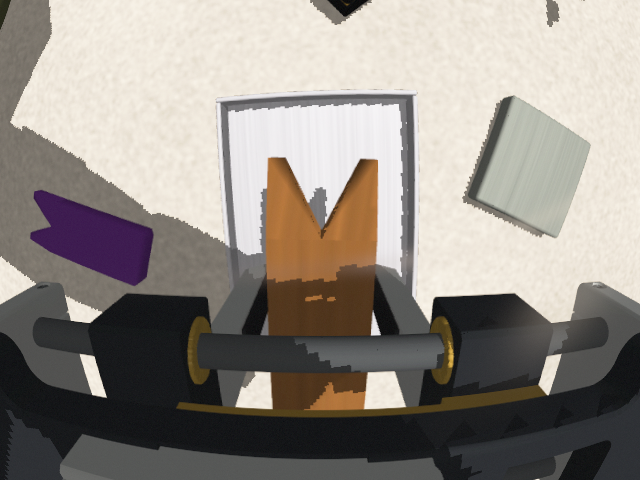

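The pin hangs centred over the tray, with its tip at (322,160) inside the tray walls at columns 222-415. I'll lower it until it touches the floor.

Emit:
step_arm(
  series=[0,0,-15,0.04,1,0,0,-25,0,1,0,0,-25,0,1,0,0,-20,0,1,0,0,-12,0,1,0,0,-8,0,1,0,0,-4,0,1,0,0,-3,0,1,0,0,-2,0,1,0,0,0,0,1],
)

```text
clock: 7.88
eef_pos: [401.0, -369.0, 32.5]
eef_rot: [3.141, 0.0, 1.421]
wrist_force: [-0.2, 0.3, -1.3]
finger_gap: 49.5
finger_force: 29.9
```

Emit:
step_arm(
  series=[0,0,-1,0,1,0,0,-0.7,0,1,0,0,0,0,1,0,0,0,0,0.4,0,0,0,0,0.25,0,0,0,0,0.25,0,0,0,0,0.25],
)

```text
clock: 8.75
eef_pos: [401.0, -369.0, 30.8]
eef_rot: [3.142, 0.0, 1.421]
wrist_force: [0.6, 0.3, 0.0]
finger_gap: 70.5
finger_force: 0.0
```

Emit:
step_arm(
  series=[0,0,10,0,0.25,0,0,30,0,0.25,0,0,40,0,0.25,0,0,40,0,0,0,20,10,-0.07,0,0,40,0,-0.07,0,0,50,0,-0.07,0,0,50,0,-0.07,0,0,50,0,-0.07,0,0,50,0,-0.07,0,0,50,0,-0.07,0,0,50,0,-0.07,0,-3,50,0,-0.07,0,-3,50,0,-0.07,0,-3,50,0,-0.07,0,-3,50,0,-0.07,0,-3,50,0,-0.07,0,0,50,0,-0.07,0,0,35,0,-0.07,0,0,17,0,0,0],
)

```text
clock: 11.25
eef_pos: [385.7, 344.3, 161.2]
eef_rot: [-3.142, -0.0, 0.373]
wrist_force: [-1.2, -0.3, 1.2]
finger_gap: 94.0
finger_force: 0.0
```

```bash
python3 - <<'E'
from h import *
snap('scene','scene3')
snap('wrist','wrist3'); s=manip.read_state(); print(s['eef_pos'],s['eef_rot'],s['joints'],s['wrist_force'])
for n in('wrist3','scene3'):
  P,H=cloud(n); wood=(H[:,0]<20)&(H[:,1]>90)
  k=box(P,(270,465),(240,430),(8,30))&wood; print(n,k.sum(),rect(P[k]))
  k=box(P,(290,520),(-500,-240),(10,40))&wood; print('worn',k.sum(),rect(P[k]))
E
```

```text
[385.86540896 343.58262351 160.91479185] [-3.14156328e+00 -1.12591766e-04  3.74112893e-01] [ 6.56600484e-01  2.95994783e-01  1.69629389e+00 -3.47953744e-06
  1.14918767e+00  1.85328534e+00] [ 0.54337404 -0.06985515 -0.68397015]
wrist3 9698 [390.4 348.  148.7  50.1  20.6  18.7]
worn 0 None
scene3 724 [392.6 345.6 151.8  55.3  20.7  16.7]
worn 848 [ 400.6 -376.5  137.3   56.2   80.3   21.5]
```

View pics/wrist3.png

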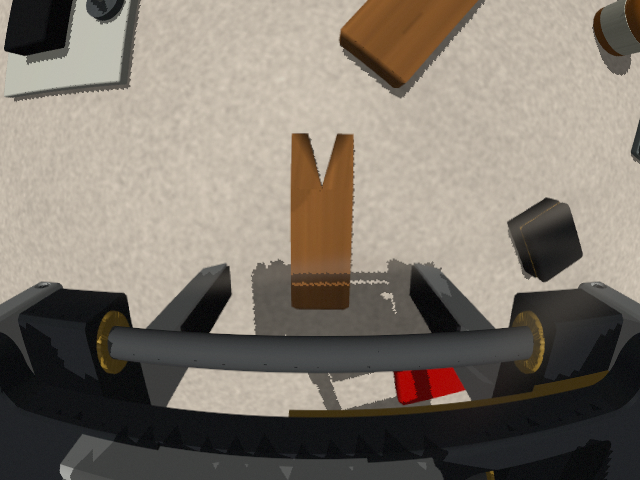

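The pin points up the picture (columns 291-353, notch at the top) and is centred between the fingers. The wrist fit gives centre (390.4,348.0), 148.7 x 50.1 mm and angle 20.6°, which agrees with the sizes given. The worn pin lies in the tray near its centre. I'll descend and grip.

Emit:
step_arm(
  series=[4.6,4.3,-15,-0.014,0,0,0,-25,0,0,0,0,-30,0,0,0,0,-25,0,0,0,0,-18,0,0,0,0,-11,0,0,0,0,-6,0,0,0,0,-3.5,0,0,0,0,0,0,0,0,0,0,0,0.5,0,0,0,0,1,0,0,0,0,1,0,0,0,0,1,0,0,0,0,1,0,0,0,0,1],
  squeeze=45,
)

```text
clock: 13.22
eef_pos: [390.6, 347.3, 27.2]
eef_rot: [3.142, 0.0, 0.357]
wrist_force: [-0.5, -0.5, 0.7]
finger_gap: 49.8
finger_force: 45.0
```

Emit:
step_arm(
  series=[0,0,10,0,1,0,0,30,0,1,0,0,40,0.174,1,0,-10,40,0.174,1,5,-25,0,0.174,1,5,-25,0,0.174,1,10,-25,0,0.174,1,10,-25,0,0.174,1,10,-25,0,0.174,1,10,-25,0,0.174,1,10,-25,0,0.174,1,10,-25,0,0.174,1,10,-25,0,0.174,1,10,-25,0,0.174,1,0,-25,0,0.174,1,0,-25,0,0.174,1,0,-25,0,0.174,1,0,-15,0,0.174,1,0,0,0,0,1],
)

```text
clock: 15.6
eef_pos: [480.6, -3.3, 147.7]
eef_rot: [-3.142, 0.0, 3.139]
wrist_force: [-0.0, 0.6, -1.6]
finger_gap: 49.4
finger_force: 45.0
```

Emit:
step_arm(
  series=[0,0,-15,0,1,0,0,-20,0,1,0,0,-15,0,1,0,0,-7,0,1,0,0,-2,0,1,0,0,0,0,1],
)

```text
clock: 16.35
eef_pos: [480.8, -2.7, 88.5]
eef_rot: [-3.142, 0.0, 3.141]
wrist_force: [-0.9, -0.9, -1.5]
finger_gap: 49.5
finger_force: 45.0
```

```bash
python3 - <<'E'
from h import *
snap('side','side4'); snap('wrist','wrist4'); s=manip.read_state(); print(s['eef_pos'],s['eef_rot'],s['wrist_force'])
P,H=cloud('wrist4'); wood=(H[:,0]<20)&(H[:,1]>90)
k=box(P,(390,600),(-45,40),(60,95))&wood; Q=P[k]; print(k.sum(),rect(Q))
for a,b in((450,457),(458,464),(465,472)):
  q=Q[(Q[:,0]>a)&(Q[:,0]<b)]; print(a,len(q),np.median(q[:,2]) if len(q) else 0, np.percentile(q[:,1],[1,99]) if len(q) else 0)
print(np.median(P[box(P,(420,560),(-300,300),(-8,8)),2]))
p=cv2.imread('pics/side4.png'); c=p[150:290,270:460]; cv2.imwrite('pics/side4c.png',cv2.resize(c,None,fx=4,fy=4,interpolation=3))
E
```

```text
[480.85678695  -2.72748945  88.69094807] [-3.14150325e+00  8.49179873e-04  3.14106780e+00] [ 0.09401451  0.73282903 -0.24602607]
23238 [477.6  -0.6 145.2  51.   -0.   80.1]
450 1658 80.49633062992758 [-25.36358271  23.1226641 ]
458 1369 80.53515212360955 [-25.17294294  23.1022111 ]
465 1539 80.54052403245575 [-25.34414397  23.13238271]
-0.8316041945234502
```

View pics/side4c.png

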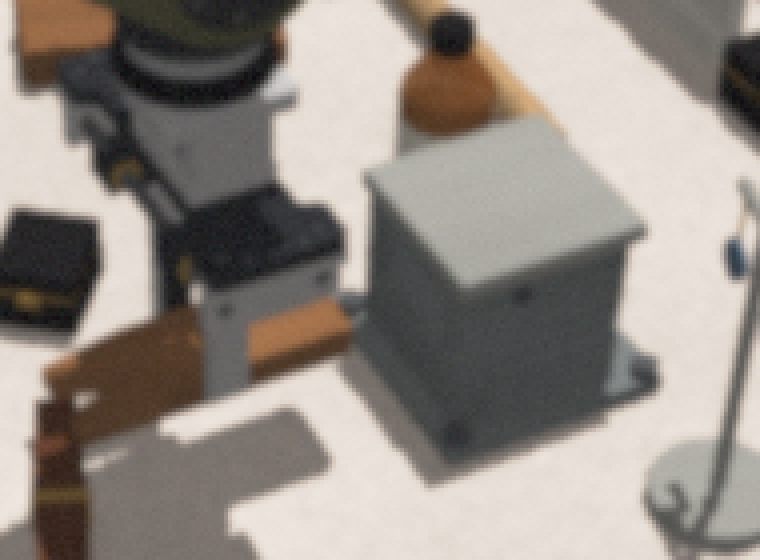

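The crop shows the pin level in the grip, with its plain end at (350,325) facing the slot. Its top measures 1.8 mm above where the worn pin's top lay, so I lower 1 mm and advance to the mouth and through the flare.

Emit:
step_arm(
  series=[5,0,-1,0,1,10,0,0,0,1,12,0,0,0,1,10,0,0,0,1,6,0,0,0,1,4,0,0,0,1,4,0,0,0,1,4,0,0,0,1,4,0,0,0,1,0,0,0,0,1],
)

```text
clock: 17.7
eef_pos: [540.0, -3.0, 87.3]
eef_rot: [-3.141, 0.001, 3.141]
wrist_force: [1.1, -3.4, -1.9]
finger_gap: 49.9
finger_force: 45.0
```

15 mm in, with light contact on the +y side. I nudge -y and go on past the roller.

Emit:
step_arm(
  series=[2,-0.7,0,0,1,3,0,0,0,1,3,0,0,0,1,0,0,0,0,1],
)

```text
clock: 18.2
eef_pos: [547.8, -3.3, 87.2]
eef_rot: [3.142, 0.0, 3.141]
wrist_force: [-0.1, 0.3, -0.6]
finger_gap: 49.9
finger_force: 45.0
```

Emit:
step_arm(
  series=[3,0,0,0,1,3,0,0,0,1,3,0,0,0,1,3,0,0,0,1,3,0,0,0,1,0,0,0,0,1],
)

```text
clock: 18.95
eef_pos: [562.3, -3.4, 87.2]
eef_rot: [3.142, -0.001, 3.141]
wrist_force: [-5.3, 0.1, 2.9]
finger_gap: 49.3
finger_force: 45.0
```

Emit:
step_arm(
  series=[2,0,0,0,1,2,0,0,0,1,2,0,0,0,1,0,0,0,0,1],
)

```text
clock: 19.45
eef_pos: [568.3, -3.4, 87.3]
eef_rot: [3.142, -0.001, 3.141]
wrist_force: [-5.0, 0.3, 3.1]
finger_gap: 49.5
finger_force: 45.0
```

Emit:
step_arm(
  series=[1.5,0,0,0,1,1.5,0,0,0,1,0,0,0,0,1],
)

```text
clock: 19.82
eef_pos: [571.3, -3.4, 87.2]
eef_rot: [3.142, -0.001, 3.141]
wrist_force: [-4.6, -0.6, 3.2]
finger_gap: 49.3
finger_force: 45.0
```

Emit:
step_arm(
  series=[1,0,0,0,1,1,0,0,0,1,0,0,0,0,1],
)

```text
clock: 20.2
eef_pos: [573.2, -3.4, 87.2]
eef_rot: [3.142, -0.001, 3.141]
wrist_force: [-5.2, -0.2, 3.5]
finger_gap: 49.8
finger_force: 45.0
```

Emit:
step_arm(
  series=[1,0,0,0,1,0,0,0,0,1],
)

```text
clock: 20.45
eef_pos: [574.2, -3.4, 87.2]
eef_rot: [3.142, -0.001, 3.141]
wrist_force: [-5.5, -0.8, 3.6]
finger_gap: 49.7
finger_force: 45.0
```

Emit:
step_arm(
  series=[1,0,0,0,1,0,0,0,0,1],
)

```text
clock: 20.7
eef_pos: [575.2, -3.4, 87.3]
eef_rot: [3.142, -0.001, 3.141]
wrist_force: [-6.0, -0.3, 3.6]
finger_gap: 49.7
finger_force: 45.0
```

Emit:
step_arm(
  series=[1,0,0,0,1,0,0,0,0,1],
)

```text
clock: 20.95
eef_pos: [576.2, -3.4, 87.3]
eef_rot: [3.142, -0.001, 3.141]
wrist_force: [-5.5, 0.7, 3.5]
finger_gap: 49.5
finger_force: 45.0
```

Emit:
step_arm(
  series=[1,0,0,0,1,0,0,0,0,1],
)

```text
clock: 21.2
eef_pos: [577.2, -3.4, 87.3]
eef_rot: [3.142, -0.001, 3.141]
wrist_force: [-6.5, -0.6, 4.5]
finger_gap: 49.6
finger_force: 45.0
```

Emit:
step_arm(
  series=[1,0,0,0,1,0,0,0,0,1],
)

```text
clock: 21.45
eef_pos: [577.3, -3.3, 87.2]
eef_rot: [3.141, -0.004, 3.141]
wrist_force: [-14.2, -0.0, 8.6]
finger_gap: 49.9
finger_force: 45.0
```

Emit:
step_arm(
  series=[1,0,0,0,1,0,0,0,0,1],
)

```text
clock: 21.7
eef_pos: [577.4, -3.4, 87.2]
eef_rot: [3.141, -0.007, 3.141]
wrist_force: [-22.3, -0.2, 14.2]
finger_gap: 49.7
finger_force: 45.0
```

The force rose hard at TCP x=577.3, so the pin is home. I relax the push, release and rise.

Emit:
step_arm(
  series=[-1.3,0,0,0,1,0,0,0,0,1,0,0,0,0,0.4,0,0,0,0,0,0,0,0,0,0,0,0,0,0,0,0,0,10,0,0,-5,0,20,0,0,-5,0,30,0,0,-10,0,30,0,0,-10,0,30,0,0,0,0,20,0,0,0,0,0,0,0],
)

```text
clock: 23.32
eef_pos: [548.6, -3.4, 229.8]
eef_rot: [-3.141, 0.004, 3.141]
wrist_force: [0.7, -0.1, 0.1]
finger_gap: 94.3
finger_force: 0.0
```

```bash
python3 - <<'E'
from h import *
snap('wrist','wrist5'); snap('scene','scene5'); s=manip.read_state(); print(s['eef_pos'],s['wrist_force'],s['finger_gap'])
P,H=cloud('wrist5'); wood=(H[:,0]<20)&(H[:,1]>90)
Q=P[box(P,(480,605),(-45,40),(62,95))&wood]; print(len(Q),rect(Q))
for a in range(500,596,12):
  q=Q[(Q[:,0]>a)&(Q[:,0]<a+12)]
  if len(q): print(a,np.round(np.median(q[:,2]),1),np.percentile(q[:,1],[1,99]).round(1))
print(rect(P[box(P,(570,730),(-90,80),(103,120))]))
P,H=cloud('scene5'); wood=(H[:,0]<20)&(H[:,1]>90)
q=P[box(P,(290,520),(-500,-240),(10,40))&wood]; print('worn',rect(q))
E
```

```text
[548.02361965  -3.36752269 227.20395359] [ 0.13324914  0.88651591 -0.31331746] 93.91670874552919
6211 [ 5.532e+02 -1.500e+00  1.032e+02  4.970e+01  1.000e-01  7.860e+01]
500 72.0 [-25.9  22.7]
512 74.0 [-25.9  22.7]
524 76.1 [-25.9  22.6]
536 78.3 [-25.9  22.7]
548 79.1 [-26.   22.8]
560 79.1 [-25.5  23. ]
572 79.3 [-25.5  22.8]
584 79.2 [-25.8  22.7]
[ 6.507e+02 -2.700e+00  1.089e+02  1.044e+02  1.000e-01  1.112e+02]
worn [ 399.9 -377.   138.8   56.    80.3   21.5]
```

View pics/scene5.png

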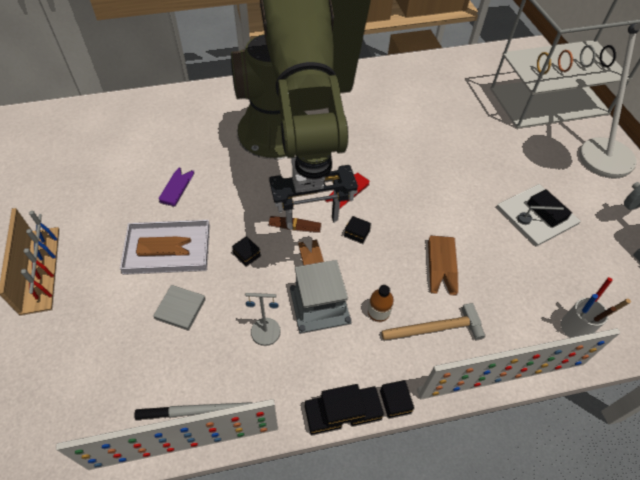

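The final scene view shows the worn pin flat in the tray (165,246), the fresh pin in the anvil (312,252) and the bystanders where they were. The fresh pin's free end is at x≈501.6, so its plain end is at 651.6. The worn pin's was at about 651 when fully home. The fresh pin is level and square.

```bash
python3 -c "
from cell import manip; print(manip.sign_off())"
```

```text
the job is handed in; nothing more can be done
None
```

The job is handed in at about 23 s on the robot clock: the worn pin lies flat in the tray, and the fresh pin is against the hard stop, level, square and released. No verdict came back from the hand-in.

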